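Draw out the ledge tray and point out the brass-lidded jar

TASK

Show the cook which jar to use: hook the fingertips behind the front wall of the aluminium tray under the tiled ledge (do not pinch the wall) and draw the tray fully out. Then, with the tool pointing straight down, bring the fingertips over the middle of the brass lid of the green jar, no more than 5 cm above it, and keep pointing there for a good two seconds. Do not point at the other two containers from close above, touch or lift nothing but the tray, and leave the tray out with everything standing as it was.

Things in the scene. Friction and masses are not known exactly. Their poses are not given: they have to be found in the camera images.
- ledge: fixed shelf-like ledge with blue and white tiles, 500 mm wide (y) and 200 mm deep (x), top 105 mm and underside 89 mm above the counter, with a low back splash up to 165 mm at its rear. Origin on the counter (z = 0) below the middle of its front edge; x points from the front edge to the back splash, y to the left, z up.
- tray (a joint): pull-out aluminium tray under the ledge. 0 = pushed in, 0.13 m = fully out at its stop; it slides towards the robot along the ledge's -x, takes about 2 N and stays where it is left. 256 mm wide; floor 16 mm, front wall's top 55 mm, all other walls' tops 40 mm above the counter. At 0 the front wall's inner side is 87 mm in front of the ledge's front edge.
- tray_lip (a point): middle of the upper edge of the tray's front wall (8 mm thick in all) on its inner side, 55 mm above the counter; moves with the tray; axes parallel to the ledge's. Right behind this wall is an empty well for the fingers, 82 mm deep (x) over the whole width of the tray.
- tray_mid (a point): centre of the floor of the tray's middle compartment, 132 mm behind the front wall. Three compartments lie side by side (y) behind the well, 84 mm apart, each 94 mm deep and 81 mm wide, one container in each (up to 20 mm off its centre); they come out from under the ledge, and so can be seen and reached from above, only when the tray is drawn out. Behind them is an empty one.
- tray_face: facing plate on the outer side of the tray's front wall, 256 x 4 x 40 mm, origin at the middle of its lower edge 10 mm above the counter; moves with the tray. Fingers hooking from inside do not touch it, pinching the wall does.
- brass_jar: green glass jar with a brass (gold-coloured) lid, in any one of the three compartments. Overall 58 mm tall and 52 mm in diameter, loose, 0.1-0.2 kg, upright on the tray floor. Origin at the centre of its underside, z up.
- brass_jar_lid (a point): centre of the top of that container's flat lid (50 mm in diameter, 14 mm thick), 58 mm above its underside
- black_jar: green glass jar of the same shape with a black lid, in another of the three compartments. Overall 58 mm tall and 52 mm in diameter, loose, 0.1-0.2 kg, upright on the tray floor. Origin at the centre of its underside, z up.
- black_jar_lid (a point): centre of the top of that container's flat lid (50 mm in diameter, 14 mm thick), 58 mm above its underside
- salt_pot: white ceramic salt pot of the same shape with a cork lid, in another of the three compartments. Overall 58 mm tall and 52 mm in diameter, loose, 0.1-0.2 kg, upright on the tray floor. Origin at the centre of its underside, z up.
- salt_pot_lid (a point): centre of the top of that container's flat lid (50 mm in diameter, 14 mm thick), 58 mm above its underside
- mill: black plastic pepper mill with a twist-lock top, 142 mm tall, 54 mm in diameter, loose, standing on the ledge. Origin at the centre of its underside.
- spoons: three steel measuring spoons on a ring, 130 mm long, 9 mm high, loose, lying on the ledge. Origin on the underside at the centre of the ring; the spoons fan out along +x.
Mind the look-alikes: they are no part of the job. What is shaped like the salt_pot but blue or purple is not meant.

How it is judged:
By the outcome, as a careful person would: the job done as asked, in the order asked, and still so for the second after the job is handed in, with the robot touching nothing.
It also fails if it takes over 48 s, if anything falls off the work surface, if the arm or the gripper's body presses on something with over 40 N, if the wrist force passes 120 N, or if a joint passes its speed limit or range.

ROBOT

A 7-joint arm with a two-finger parallel gripper is mounted at the origin on the work surface. World frame = base frame: x ahead of the robot, y to its left, z up, the work surface at z = 0. Lengths are in m, angles in rad, forces in N, time in s.
With the tool pointing down it reaches from about 0.35 to 0.9 m from the base axis. Payload 19.9 kg.
Tool frame: the origin (TCP) lies between the finger pads, 19 mm behind the fingertips; this is the grasp point; z points along the fingers, y is the line along which they close (so a half turn about z gives the same grasp; the last joint's range is limited). The gripper opens to 94 mm and grips with 3 to 60 N. Pads are 16 mm wide; open, the fingers measure 119 mm over their backs; the gripper's body (75 mm by 177 mm) begins 78 mm behind the grasp point.
Start: joints at [-1.345, 0.417, -0.01, 1.614, 0.005, 1.111, -0.053], TCP at [0.165, 0.603, 0.224] pointing down, gripper open.
Joint ranges: [-2.81, 2.81], [-0.39, 2.02], [-1.27, 1.25], [0.06, 2.57], [-1.19, 4.33], [0.19, 2], [-2.82, 2.82]. Speed limits (rad/s): [1.89, 1.89, 2.39, 2.39, 3.01, 3.01, 3.01].

INTERFACE

Orientations are given as a rotation vector (axis times angle).
In Python, from bench import bot, claw, get_image, get_calibration, search_frame, regions_of, read_time, read_joints, read_dq, read_effort, read_tool_pos, read_ee_rot, read_contact_force, read_moment, read_width, read_finger_force gives the robot as it stands. Calls block until the motion is done:
- bot.goto(position, orientation): joint-space move of the TCP to a pose.
- bot.movel(position, attitude=None, max_speed=0.15, threshold=None): straight line of the TCP; attitude=None keeps the orientation; max_speed is the mean speed in m/s. With threshold (N) it stops when the force on the tool has changed by that much, and returns True; else False.
- bot.move_j(angles): joint-space move.
- claw.open_jaws() and claw.close_gripper(grip_force=None): open the fingers fully, or close them until they stop; grip_force is the grip in N (None keeps the last).
- bot.pause(seconds).
- bot.inverse_kinematics(position, orientation): joint angles nearest the present ones, or None.
- get_image(name): name is "side" or "top" or "wrist"; returns the picture (480x640x3 uint8, red, green, blue); there is no depth.
- get_calibration(name): a dict with "camera_matrix" (3x3 intrinsics, pixels), "extrinsics" (4x4, takes a point from camera to world coordinates); the wrist camera has in their place "tool_from_camera" (4x4, takes a point from camera to tool coordinates, whose origin is the TCP and whose axes are the flange's). Camera axes: x right, y down, z forward; pixel columns grow to the right and rows downward; lengths in m; the calibration is good to about 2 mm. A picture is of the moment at which its call begins: read the wrist's pose just before it. get_calibration takes no time and is no camera call.
A pose or a line that the arm cannot do raises bot.MotionError and nothing moves.
- bot.hand_in(): hands the job in; it is judged then, once.
Trained networks look in the newest picture that a camera, given by its name, has taken for a name from the list of things; names that differ only in an ending like _2 or _b are one class to them, and where a whole thing is asked for, a point or a joint stands for the part that bears it (a point fixed in the world has none). Each returns a list of dicts, best first, with "p" (0 to 1); they miss things now and then, are a little off and sometimes report something else, mostly with a low value. They report only what shows in the picture. A call takes as long as a camera call. They do not tell look-alikes from the thing itself.
- search_frame(camera, thing): "position" ([column, row] in pixels, amid what is visible of it).
- regions_of(camera, thing): "pixels" (480x640 bool, what is visible of it) and "position" ([column, row] in pixels, amid what is visible of it).
Readings, each from a call of its own:
- read_time(): time.
- read_joints(): joint angles.
- read_dq(): joint speeds.
- read_effort(): joint torques, N m.
- read_tool_pos(): TCP position.
- read_ee_rot(): TCP orientation.
- read_contact_force(): force on the tool from outside, world axes, zero at the start.
- read_moment(): the same for the moment, N m.
- read_width(): finger opening in m.
- read_finger_force(): force on a finger pad.
Only numpy, scipy, OpenCV 4.12 (cv2) and the standard library are available. Lean on these libraries where they do the work, as an engineer would, in place of code of your own. Each camera call takes 0.05 s, during which the arm holds its last target. There are 200 camera calls.

## Working session

There is one attempt and no reset: what is moved stays moved. The work goes in short steps, each a Python script; the robot and the scene stay as the last script left them, time stands still between calls to the robot, and variables do not carry over. Pictures are saved under pics/ and viewed, at most 10 in all, crops included, and the job is handed in when it is done.

```bash
mkdir -p pics; ls
cat > h.py <<'E'
import numpy as np, cv2
from bench import *
from scipy.spatial.transform import Rotation as R
def save(cam,fn):
    im=get_image(cam); cv2.imwrite('pics/'+fn,im[:,:,::-1]); return im
def ray(cam,px,z,pose=None):
    c=get_calibration(cam); K=np.array(c["camera_matrix"])
    if cam=="wrist":
        T=np.eye(4); T[:3,:3]=R.from_rotvec(pose[1]).as_matrix(); T[:3,3]=pose[0]
        T=T@np.array(c["tool_from_camera"])
    else: T=np.array(c["extrinsics"])
    d=T[:3,:3]@np.linalg.solve(K,[px[0],px[1],1]); o=T[:3,3]
    return o+d*(z-o[2])/d[2]
def proj(cam,P):
    c=get_calibration(cam); T=np.linalg.inv(np.array(c["extrinsics"])); q=np.array(c["camera_matrix"])@(T[:3,:3]@P+T[:3,3]); return q[:2]/q[2]
E
python3 - <<'E'
from h import *
a=save("top","top0.png")
for t in ["ledge","tray","tray_face","mill","spoons"]:
    for r in regions_of("top",t)[:3]:
        m=r["pixels"].astype(np.uint8); pts=np.argwhere(m)[:,::-1]
        print(t,round(r["p"],2),np.round(r["position"]),cv2.boxPoints(cv2.minAreaRect(pts.astype(np.float32))).round().tolist())
b=save("side","side0.png")
print(read_time(),read_tool_pos(),read_ee_rot(),read_width())
for c in ("top","side"): print(get_calibration(c)["extrinsics"])
print(get_calibration("wrist"))
E
```

```text
pics
ledge 0.84 [282. 162.] [[124.0, 268.0], [126.0, 92.0], [431.0, 97.0], [429.0, 272.0]]
tray 0.64 [282. 273.] [[208.0, 305.0], [208.0, 232.0], [353.0, 232.0], [353.0, 305.0]]
tray 0.48 [330. 243.] [[317.0, 232.0], [344.0, 232.0], [344.0, 247.0], [317.0, 247.0]]
tray_face 0.83 [283. 304.] [[231.0, 304.0], [231.0, 302.0], [315.0, 302.0], [315.0, 304.0]]
mill 0.97 [221. 181.] [[191.0, 168.0], [217.0, 147.0], [251.0, 190.0], [225.0, 211.0]]
spoons 0.98 [376. 184.] [[321.0, 185.0], [392.0, 145.0], [418.0, 191.0], [347.0, 231.0]]
spoons 0.39 [234. 240.] [[222.0, 232.0], [250.0, 232.0], [250.0, 244.0], [222.0, 244.0]]
0.35 [0.16534268 0.60265508 0.22407809] [-4.19343763e-01 -3.11346476e+00  5.28023357e-04] 0.09418539295875096
[[ 0.01788889 -0.98691351  0.16025514  0.52595798]
 [-0.99973782 -0.01994704 -0.01124337 -0.03894889]
 [ 0.01429285 -0.16001199 -0.98701159  0.93182917]
 [ 0.          0.          0.          1.        ]]
[[ 7.42326344e-01 -5.02828522e-01  4.42848819e-01  2.45821125e-01]
 [-6.70037853e-01 -5.57998494e-01  4.89578345e-01 -4.97865150e-01]
 [ 9.35018422e-04 -6.60152375e-01 -7.51131125e-01  7.57622548e-01]
 [ 0.00000000e+00  0.00000000e+00  0.00000000e+00  1.00000000e+00]]
{'camera_matrix': array([[409.23133007,   0.        , 319.86376131],
       [  0.        , 409.23133007, 240.92004967],
       [  0.        ,   0.        ,   1.        ]]), 'tool_from_camera': array([[-8.44090095e-04, -9.69093123e-01, -2.46693750e-01,
         7.15991208e-02],
       [ 9.99999640e-01, -8.38216878e-04, -1.28821990e-04,
        -1.13184659e-03],
       [-8.19423604e-05, -2.46693770e-01,  9.69093482e-01,
        -1.61609433e-01],
       [ 0.00000000e+00,  0.00000000e+00,  0.00000000e+00,
         1.00000000e+00]])}
```

View pics/top0.png

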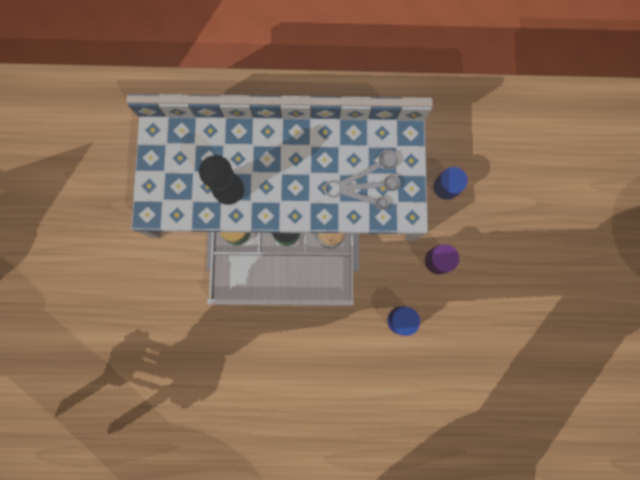

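View pics/side0.png

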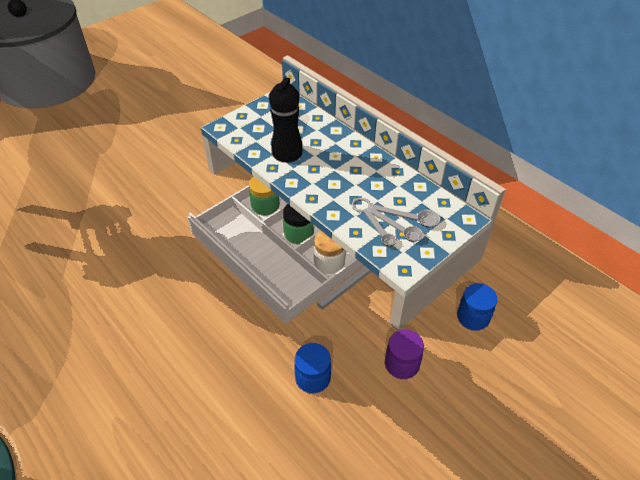

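Top view: the brass lid is in the left compartment (~234,238), black in the middle (287,240) and cork on the right (330,240). The tray's front wall runs along row ~303, columns 209–353. The ledge's front edge goes from (133,233) to (427,234). The blue and purple pots on the right are decoys.

Run:
```python
from h import *
A=ray("top",(133,233),.105);B=ray("top",(427.5,234),.105);print("ledge L,R",A,B,np.linalg.norm(A-B))
L=ray("top",(209,302),.055);Rr=ray("top",(353,302),.055);print("tray",L,Rr,np.linalg.norm(L-Rr))
y=(A-B)/np.linalg.norm(A-B); x=np.array([y[1],-y[0],0]); O=(A+B)/2; M=(L+Rr)/2
print("x",x,"O",O,"M in ledge",(M-O)@x,(M-O)@y)
im=cv2.imread('pics/top0.png')[215:320,190:370]; cv2.imwrite('pics/c0.png',cv2.resize(im,None,fx=4,fy=4,interpolation=cv2.INTER_CUBIC))
```

```text
ledge L,R [0.64488105 0.26725576 0.105     ] [ 0.65313805 -0.23006062  0.105     ] 0.49738491670052365
tray [0.53277652 0.14394754 0.055     ] [ 0.53733123 -0.10827088  0.055     ] 0.2522595411461049
x [0.9998622  0.01660082 0.        ] O [0.64900955 0.01859757 0.105     ] M in ledge -0.11395258050492103 0.0011326203847824249
```

View pics/c0.png

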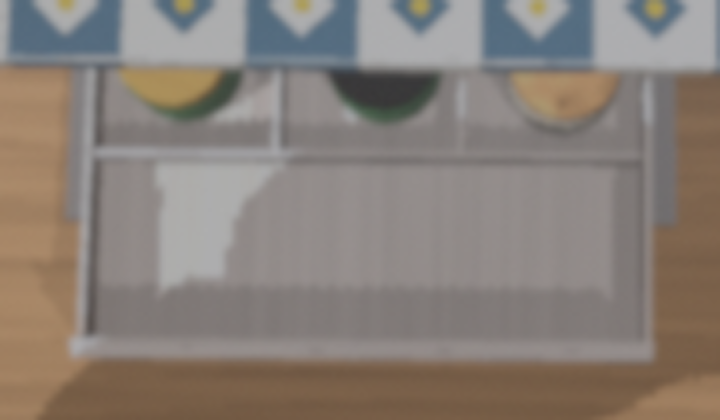

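The tray appears to be about 20 mm out already. I'll hook the well from inside with the fingers closed and pull until they meet the stop.

```bash
cat >> h.py <<'E'
X=np.array([0.99986,0.0166,0]);Y=np.array([-0.0166,0.99986,0]);O=np.array([.649,.0186,0]);Z=np.array([0,0,1.])
rot=R.from_matrix(np.c_[-X,Y,-Z]).as_rotvec()
def W(x,y,z): return O+x*X+y*Y+z*Z
E
python3 - <<'E'
from h import *
claw.close_gripper(5)
bot.goto(W(-.075,0,.2),rot)
print(read_time(),read_tool_pos()-W(-.075,0,.2),read_width())
print(bot.movel(W(-.075,0,.047),max_speed=.1,threshold=8),read_tool_pos())
f0=read_contact_force(); print(f0)
save("side","side1.png")
print(read_time())
E
```

```text
4.3 [ 1.29591172e-05  8.50408777e-04 -6.36282636e-05] 0.0006868977921904052
False [0.57432657 0.01738192 0.04750504]
[ 1.04733139  0.37381165 -0.33596656]
6.0333
```

View pics/side1.png

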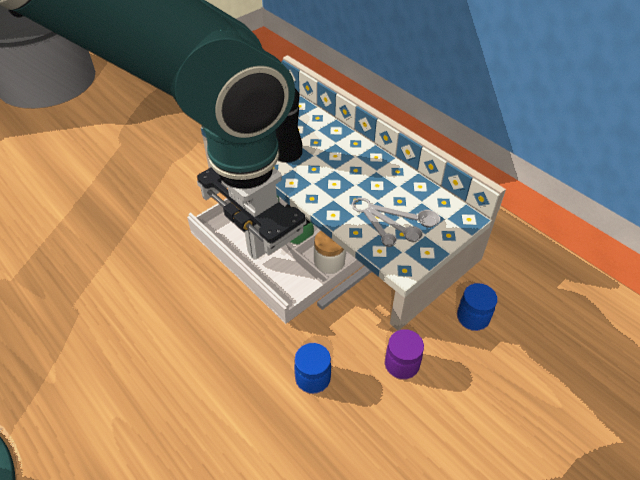

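The fingers are in the well behind the front wall (~255,245) and touching nothing, so I can pull.

Run:
```python
from h import *
s=bot.movel(W(-.235,0,.047),max_speed=.05,threshold=12)
p=read_tool_pos(); print(s,(p-O)@X,read_contact_force(),read_time())
bot.movel(p+.03*X,max_speed=.06)
print(read_contact_force())
bot.movel(p+.03*X+.16*Z,max_speed=.15)
pose=(read_tool_pos(),read_ee_rot()); save("wrist","w1.png")
for t in ["brass_jar_lid","brass_jar","black_jar","salt_pot"]:
    for r in search_frame("wrist",t)[:3]: print(t,round(r["p"],2),np.round(r["position"]),ray("wrist",r["position"],.074,pose))
save("top","top1.png")
for t in ["brass_jar_lid","tray_lip"]:
    for r in search_frame("top",t)[:3]: print(t,round(r["p"],2),np.round(r["position"]),ray("top",r["position"],.074))
print(read_time(),pose)
```

```text
True -0.2026567157052453 [ 3.54259366 -1.19113648  2.70798826] 8.2917
[0.70714276 0.58066946 0.84460065]
brass_jar_lid 0.75 [434. 315.] [0.53718896 0.10400782 0.074     ]
brass_jar 0.61 [433. 316.] [0.53795647 0.10344942 0.074     ]
brass_jar 0.22 [329. 235.] [0.47464683 0.02112827 0.074     ]
black_jar 0.69 [319. 337.] [0.55775421 0.01539076 0.074     ]
salt_pot 0.9 [ 24. 353.] [ 0.57502656 -0.21988214  0.074     ]
salt_pot 0.82 [ 65. 252.] [ 0.49085401 -0.17575913  0.074     ]
salt_pot 0.66 [219. 311.] [ 0.53650106 -0.0629483   0.074     ]
tray_lip 0.68 [290. 264.] [0.60124519 0.00414183 0.074     ]
10.5583 (array([0.47593729, 0.01564065, 0.20667517]), array([-2.61900032e-02,  3.14037265e+00, -4.03573627e-04]))
```

View pics/w1.png

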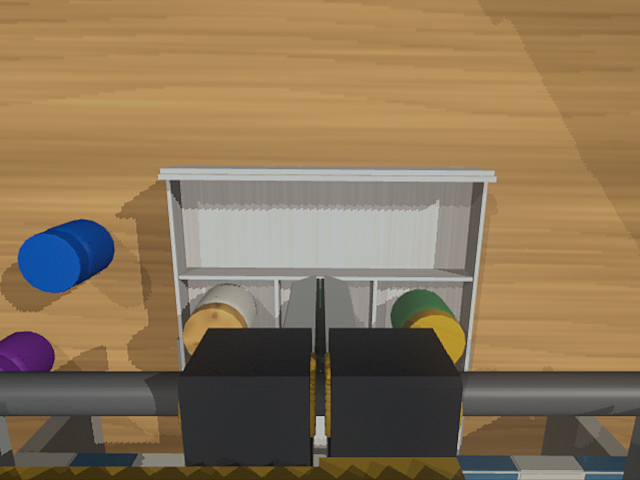

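View pics/top1.png

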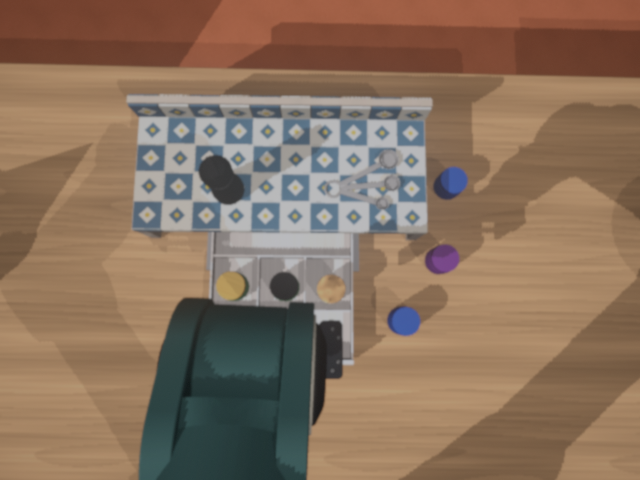

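The wrist and top views show all three containers standing. The brass lid is at about (437,333) in the wrist image and (231,286) in the top image. The finger stopped a few mm short of where I expected the tray's stop, so I'll hook again and pull with a higher threshold.

Run:
```python
from h import *
p=W(-.1727,0,.047)
bot.movel(p,max_speed=.2,threshold=8)
print(read_tool_pos()-p)
for k in range(2):
    s=bot.movel(W(-.225,0,.047),max_speed=.03 if k==0 else .02,threshold=20)
    q=read_tool_pos(); print(s,(q-O)@X,read_contact_force(),read_time())
    if k==0 and not s: break
q=read_tool_pos()
bot.movel(q+.035*X,max_speed=.08)
bot.movel(q+.035*X+.12*Z,max_speed=.2)
bot.goto(W(-.26,.2,.2),rot)
im=save("top","top2.png")
for r in regions_of("top","tray")[:2]:
    m=np.argwhere(r["pixels"]); print(r["p"],m.min(0),m.max(0))
hsv=cv2.cvtColor(im,cv2.COLOR_RGB2HSV)[240:320,200:262]
m=cv2.inRange(hsv,(18,110,90),(32,255,255)); n,_,st,c=cv2.connectedComponentsWithStats(m); i=1+st[1:,4].argmax()
px=c[i]+[200,240]; print(px,st[i],ray("top",px,.074),read_time())
cv2.imwrite('pics/c2.png',cv2.resize(im[220:380,180:380,::-1],None,fx=3.7,fy=3.7,interpolation=cv2.INTER_CUBIC))
```

```text
[ 4.98510875e-04 -5.07975335e-05  7.64776352e-04]
True -0.20262843710924544 [ 3.26102381 -0.15465865  2.0106865 ] 12.5583
True -0.20260940478881456 [2.93455837 0.55351747 1.66054598] 12.9167
0.56 [231 205] [364 353]
[230.77516779 285.2533557 ] [ 17  32  28  27 596] [0.56180601 0.10413941 0.074     ] 15.2417
```

View pics/c2.png

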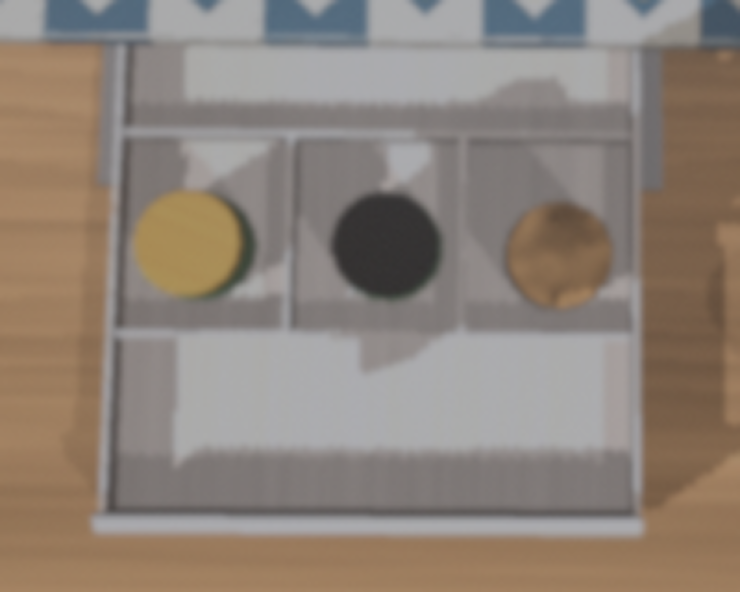

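The tray stopped at the same place under 20 N, and its front wall is at about −0.218 m, so it is fully out. All three containers are standing. The brass lid is at (0.562, 0.104), and I'll point there next.

Run:
```python
from h import *
T=np.array([.562,.104,0])
bot.movel(T+[0,0,.2],max_speed=.15,threshold=8)
pose=(read_tool_pos(),read_ee_rot())
s=bot.movel(T+[0,0,.118],max_speed=.08,threshold=6)
print(s,read_tool_pos(),read_contact_force(),read_time())
save("side","side3.png")
bot.pause(3)
print(read_tool_pos(),read_ee_rot(),read_contact_force(),read_time())
```

```text
False [0.56231592 0.10404335 0.11848629] [ 0.76318381  0.5789887  -0.47257146] 17.95
[0.56201307 0.10399449 0.11802048] [-2.60636137e-02  3.14143627e+00 -4.46363558e-06] [ 0.29940432 -0.81464093  0.16224931] 21.0
```

View pics/side3.png

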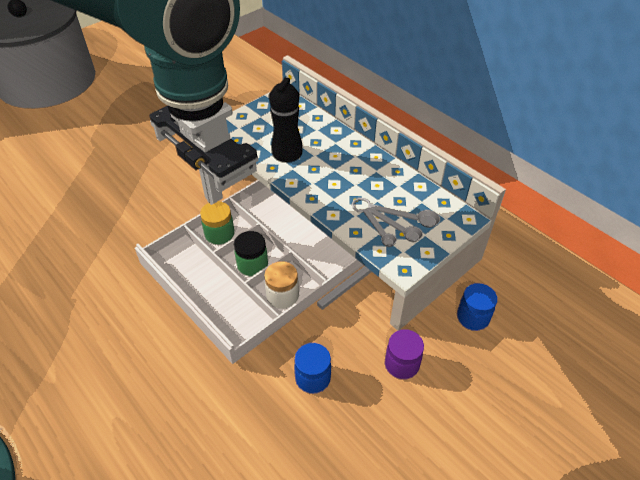

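The fingertips (~217,200) are just above the brass lid (~215,213), with everything standing and the mill clear. I'll check the lid position against the side camera before handing in.

Run:
```python
from h import *
print(proj("side",np.array([.562,.104,.074])), proj("side",np.array([.562,.104,.099])))
im=cv2.imread('pics/side3.png')
h=cv2.cvtColor(im,cv2.COLOR_BGR2HSV)[195:250,195:240]; m=cv2.inRange(h,(18,110,90),(32,255,255)); p=np.argwhere(m)
print(p.min(0)[::-1]+195,p.max(0)[::-1]+195)
```

```text
[216.4567842  210.92673965] [214.40573054 200.223029  ]
[200 201] [230 227]
```

```bash
python3 -c "
from h import *
print(bot.hand_in(),read_time())"
```

```text
the job is handed in; nothing more can be done
the job is handed in; nothing more can be done
```

I drew the tray out to its stop by hooking it from inside, then held the fingertips about 25 mm above the middle of the brass lid for 3 s; all three containers stayed upright, and I handed the job in at about 21 s.

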